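Ready the specimen cup and hold the mirror flap at balance

TASK

Get the specimen bench ready for a side-lit picture: first turn the upside-down square steel cup over so that it stands mouth-up on its round blue mat, and let go of it. Then take the red knob of the mirror flap, swing the flap up to its over-centre balance point, where it stands upright and would fall neither way, without letting it go over to the far side, and finish while still gripping the knob and holding the flap still there. Leave the brush, the glass dish and the amber jar where they are.

Things in the scene. Friction and masses are not known exactly. Their poses are not given: they have to be found in the camera images.
- cup: Straight square steel cup, 45 mm by 45 mm outside (sides along its x and y axes), 58 mm tall, walls and closed base 4 mm thick, with an orange band round the base end; about 90 g. Origin at the centre of its mouth; its z axis points from the mouth to the closed base (up at the start, when the cup is mouth-down on the mat; down when the cup is mouth-up). Its middle is 29 mm from the origin along z.
- mat: Round blue mat lying fixed on the bench, diameter 200 mm, top 3 mm above the bench. Origin at the centre of its underside. The cup starts and must end standing on it.
- stand: Fixed white stand of the mirror flap, footprint 190 mm (its x) by 150 mm (its y), base plate 18 mm thick, two grey hinge cheeks and two rubber rest bars whose tops are 91 mm above the bench. Origin at the centre of its underside. The hinge axis runs level along its y axis; at the start the flap leans towards its -x side, roughly towards the robot.
- flap_hinge (a point): Middle of the hinge axis, 50 mm above the bench; axes as those of the stand.
- flap_knob (a point): Centre of the red ball knob, diameter 30 mm, on a 10 mm stem on the flap's upper edge, 165 mm from the hinge axis. The flap below it is a black-edged mirror plate 112 mm wide, 10 mm thick, its upper edge 122 mm from the hinge axis (43 mm below the ball's centre). It turns with the flap.
- flap (a joint): Angle of the flap from upright, rad: 0 = exactly upright, the balance point; negative = leaning to the stand's -x side, positive = leaning to its +x side. It starts at rest at about -0.95; stops at -0.95 and 0.95. The flap weighs about 0.25 kg, the hinge is nearly free, so it falls to one side or the other when let go.
- brush: Specimen brush, 160 mm long, lying on the bench; leave alone.
- dish: Closed glass dish, diameter 90 mm, 18 mm high, origin under its centre; leave alone.
- jar: Amber jar, diameter 56 mm, 75 mm high, origin under its centre; leave alone.

How it is judged:
By the outcome, as a careful person would: the job done as asked, in the order asked, and still so for the second after the job is handed in, while the arm keeps its last pose, push and grip.
It also fails if it takes over 69 s, if anything falls off the work surface, if the arm or the gripper's body presses on something with over 40 N, if the wrist force passes 120 N, or if a joint passes its speed limit or range.

ROBOT

A 7-joint arm with a two-finger parallel gripper is mounted at the origin on the work surface. World frame = base frame: x ahead of the robot, y to its left, z up, the work surface at z = 0. Lengths are in m, angles in rad, forces in N, time in s.
With the tool pointing down it reaches from about 0.35 to 0.9 m from the base axis. Payload 8.1 kg.
Tool frame: the origin (TCP) lies on the centre line of the jaws, within the pads' length; the fingertips stand 14 mm ahead of it and the grasp point (between the pads) lies 5 mm behind it; z points along the fingers, y is the direction in which the jaws open and shut (so a half turn about z gives the same grasp; the last joint's range is limited). The gripper opens to 92 mm and grips with 3 to 60 N. Pads are 19 mm wide; open, the fingers measure 130 mm over their backs; the gripper's body (75 mm by 190 mm) begins 47 mm behind the grasp point.
Start: joints at [1.202, 0.434, 0.025, 1.573, -0.012, 1.134, -0.075], TCP at [0.164, -0.603, 0.219] pointing down, gripper open.
Joint ranges: [-2.62, 2.62], [-0.44, 2.09], [-1.27, 1.32], [0.08, 2.57], [-1.32, 4.46], [0.12, 2], [-2.74, 2.74]. Speed limits (rad/s): [2.22, 2.22, 3.01, 3.01, 3.14, 3.14, 3.14].

INTERFACE

Orientations are given as a rotation vector (axis times angle).
In Python, from cell import observe, eyes, arm gives the robot as it stands.
- The arm moves only by the tool step_arm, never from a script. Its argument "series" is a list that holds one entry, the list of rows, each a list of 5 numbers: the finger opening in m, from 0 to 0.0918, then the shift along the world's x, y, z in m, then the turn about the world's z in degrees. In form: [[[hand, dx, dy, dz, spin], ...]]. A call has 1 to 20 rows; each row is the pose to reach, as a shift and turn from the pose measured when the call began; what a row does not reach only later rows make up. A row lasts 1/12 s, in which the tool goes at most 41.7 mm and 7.16 degrees, less where a joint would pass 70% of its speed; a pose out of reach is approached as far as the arm can. A call with a gripper value outside its range is refused whole. The fingers move at their own pace and stop on an object; "squeeze" is the grip in N (left out, the last holds). Time passes only in rows, so rows that repeat a pose let the fingers close. It gives the time, the measured TCP pose, the force and the opening at its end, in the units of the state.
- observe(): the state, without advancing time (a new reading comes with each control period).
- eyes.get_image(name): name is "scene" or "top" or "wrist"; returns (picture, depth): 400x640x3 uint8, red, green, blue; 400x640 float32, m along the optical axis (not along the pixel's ray), 0 where there is no reading.
- eyes.camera_params(name): a dict with "intrinsics" (3x3 intrinsics, pixels), "position" and "attitude" of the camera in the world. Camera axes: x right, y down, z forward; pixel columns grow to the right and rows downward; lengths in m; the calibration is good to about 2 mm. A picture is of the moment at which its call begins: read the wrist's pose just before it. camera_params takes no time and is no camera call; for the wrist camera it gives the pose at the moment of the call.
- arm.sign_off(): hands the job in, once; it reports no verdict.
The state is a dict: "clock": time; "joints": joint angles; "dq": joint speeds; "joint_efforts": joint torques, N m; "position": TCP position; "ee_rot": TCP orientation; "force": force on the tool from outside, world axes, zero at the start; "ft_torque": the same for the moment, N m; "width": opening from 0.0 (shut) to 1.0 (fully open).
Only numpy, scipy, OpenCV 4.12 (cv2) and the standard library are available. Lean on these libraries where they do the work, as an engineer would, in place of code of your own. Each camera call takes 0.05 s, during which the arm holds its last target.

## Working session

There is one attempt and no reset: what is moved stays moved. The work goes in short steps, Python scripts to look and compute and a tool call to move; the robot and the scene stay as the last step left them, time stands still between calls to the robot, and variables do not carry over. Pictures are saved under pics/ and viewed, and the job is handed in when it is done.

Besides the shell and the picture viewer there is one more tool, called after "Emit:" as name([rows], argument=value, ...), one row to a line, values as JSON. step_arm: Moves the arm, as the interface text tells. Its arguments: {"type":"object","properties":{"series":{"type":"array"},"squeeze":{"type":"number"}},"required":["series"]}

```bash
mkdir -p pics; ls; cat > h.py <<'E'
import numpy as np, cv2
from cell import observe, eyes, arm
from scipy.spatial.transform import Rotation as R
def Rm(a):
    a=np.array(a,float)
    if a.shape==(3,3): return a
    return (R.from_rotvec(a) if a.size==3 else R.from_quat(a)).as_matrix()
def snap(name,fn):
    p=eyes.camera_params(name); im,d=eyes.get_image(name)
    cv2.imwrite('pics/%s.png'%fn,im[:,:,::-1]); np.savez('pics/%s.npz'%fn,im=im,d=d,K=np.array(p['intrinsics']),t=np.array(p['position']),R=Rm(p['attitude']))
    return im,d,p
def cloud(fn):
    z=np.load('pics/%s.npz'%fn); d=z['d']; K=z['K']; v,u=np.mgrid[:d.shape[0],:d.shape[1]]
    P=np.stack([(u-K[0,2])/K[0,0]*d,(v-K[1,2])/K[1,1]*d,d],-1)
    return P@z['R'].T+z['t'], z['im'], d
E
python3 - <<'E'
from h import *
print(observe())
for n in ('scene','top','wrist'):
    im,d,p=snap(n,n+'0'); print(n,p)
E
```

```text
pics
{'clock': 0.0, 'joints': array([ 1.20238541,  0.43521261,  0.02494297,  1.57411685, -0.01159801,
        1.13399683, -0.07512323]), 'dq': array([-0.00013299, -0.0013335 ,  0.00202123, -0.00037192, -0.00050159,
       -0.00127023,  0.00206146]), 'joint_efforts': array([-2.76925181e-03, -6.67842793e+01,  9.83952396e-01, -3.14462113e+01,
       -6.04562648e-02,  4.30471008e-02,  1.76369977e-04]), 'position': array([ 0.16400068, -0.6025445 ,  0.21864344]), 'ee_rot': array([-3.11236267e+00, -4.15999623e-01,  5.36476248e-04]), 'force': array([ 0.4188688 , -0.41909482,  0.63828968]), 'ft_torque': array([-0.03779075, -0.07900239, -0.04255789]), 'width': 0.9989297949318391}
scene {'intrinsics': array([[450.94564153,   0.        , 315.46233874],
       [  0.        , 450.94564153, 192.10433737],
       [  0.        ,   0.        ,   1.        ]]), 'position': array([ 0.93811162, -0.33069116,  1.12246905]), 'attitude': array([-2.47706873, -0.84260496,  0.22561737])}
top {'intrinsics': array([[404.86312668,   0.        , 322.11895797],
       [  0.        , 404.86312668, 192.45045969],
       [  0.        ,   0.        ,   1.        ]]), 'position': array([0.50788051, 0.11400613, 1.03381525]), 'attitude': array([-2.14409894,  2.21014773, -0.0810588 ])}
wrist {'intrinsics': array([[352.48367364,   0.        , 324.03413196],
       [  0.        , 352.48367364, 199.66304714],
       [  0.        ,   0.        ,   1.        ]]), 'position': array([ 0.24632902, -0.58120778,  0.38338051]), 'attitude': array([ 2.2877581 , -1.74733693, -0.28003941])}
```

View pics/scene0.png

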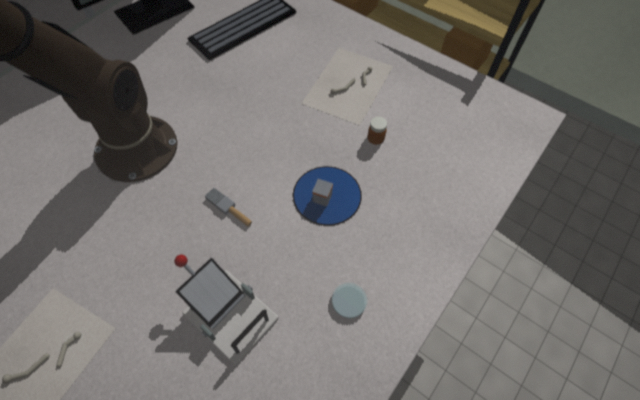

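View pics/top0.png

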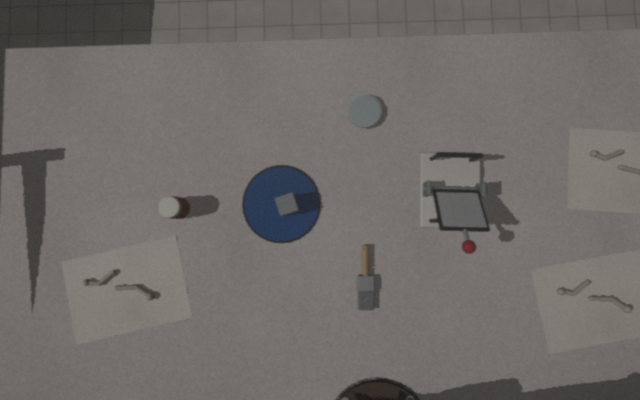

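```bash
python3 - <<'E'
from h import *
P,im,d=cloud('top0')
# bench check
print('bench',P[300,240],P[120,240])
hsv=cv2.cvtColor(im,cv2.COLOR_RGB2HSV)
m=((hsv[...,0]>105)&(hsv[...,0]<125)&(hsv[...,1]>120)&(P[...,2]<.02))
q=P[m]; print('mat',q.min(0),q.max(0),np.median(q,0))
c,r=cv2.minEnclosingCircle(q[:,:2].astype(np.float32)); print(c,r)
s=(P[...,2]>.05)&(P[...,2]<.075)&(abs(P[...,0]-c[0])<.1)&(abs(P[...,1]-c[1])<.1)
q=P[s]; print('cup top',len(q),q.mean(0),cv2.minAreaRect(q[:,:2].astype(np.float32)),np.percentile(q[:,2],[5,50,95]))
r=((hsv[...,0]<8)|(hsv[...,0]>172))&(hsv[...,1]>150)&(P[...,1]<0)
q=P[r]; print('knob',len(q),q.mean(0),q.min(0),q.max(0))
for n,(v,u) in dict(jar=(207,168),dish=(111,365),brushA=(246,365),brushB=(306,365),st1=(153,420),st2=(227,420),st3=(153,483)).items(): print(n,P[v,u])
def crop(name,y0,y1,x0,x1,k):
    i=cv2.imread('pics/%s.png'%name)[y0:y1,x0:x1]; return cv2.resize(i,None,fx=k,fy=k,interpolation=cv2.INTER_CUBIC)
cv2.imwrite('pics/c1.png',cv2.convertScaleAbs(crop('top0',155,255,230,330,5),alpha=1.6)); cv2.imwrite('pics/c2.png',cv2.convertScaleAbs(crop('top0',140,260,400,520,5),alpha=1.6))
E
```

```text
bench [0.32694646 0.33323089 0.00073744] [0.78676927 0.32683472 0.00114712]
mat [ 0.47316636  0.14099674 -0.00230516] [0.65539102 0.31722892 0.00953367] [0.52745216 0.25010292 0.00347501]
(0.5644160509109497, 0.22532491385936737) 0.09283923357725143
cup top 361 [0.56185391 0.2057844  0.06123178] ((0.5619586110115051, 0.20598289370536804), (0.045227229595184326, 0.04530457407236099), 16.58687400817871) [0.05826904 0.06119484 0.064123  ]
knob 10 [ 0.45322452 -0.18737765  0.15651802] [ 0.44773364 -0.19226079  0.15329961] [ 0.45832604 -0.18362772  0.15928626]
jar [0.56185029 0.48545927 0.07570359]
dish [0.79576293 0.00298662 0.0167577 ]
brushA [0.45307525 0.01640516 0.01883143]
brushB [0.30638766 0.02185827 0.01676003]
st1 [ 0.68526814 -0.13564975  0.00215134]
st2 [ 0.4957664  -0.12719812 -0.00180006]
st3 [ 0.68092922 -0.29887745 -0.00219735]
```

View pics/c1.png

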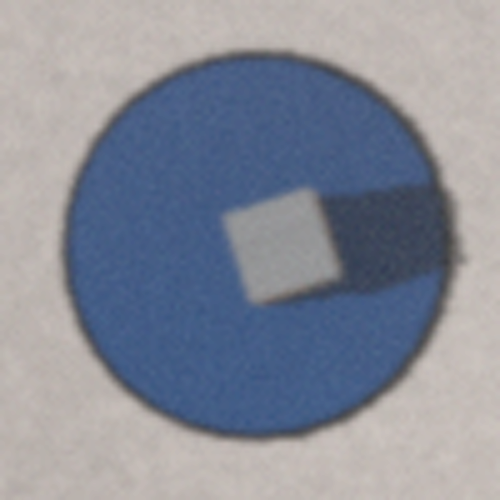

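View pics/c2.png

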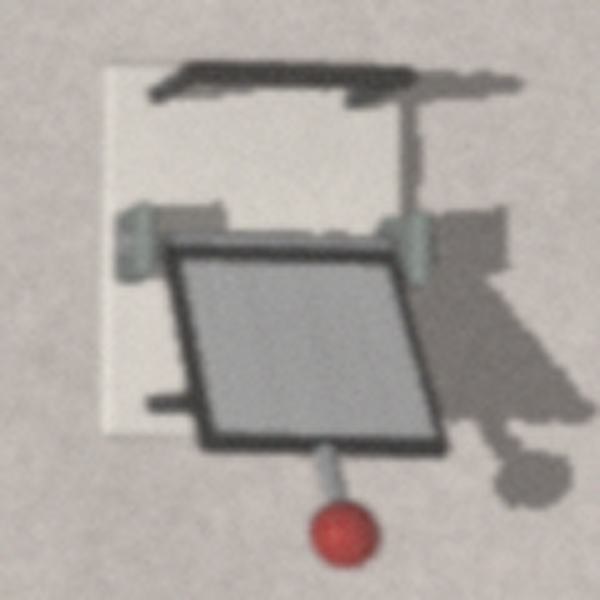

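View pics/wrist0.png

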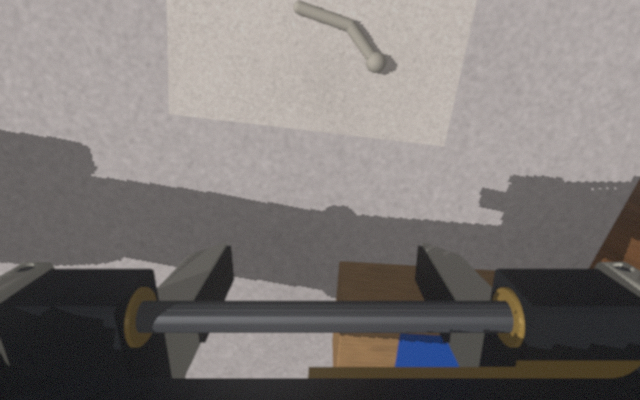

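The top view shows the cup base at about (285,204) px, which is (0.562, 0.206) m with its sides at 16.6°/106.6°. The mat centre is near (0.564, 0.226), the red knob at (468,246) px and the dish at (365,111). The jar is at (168,207) and the brush at (365,275), both clear of the path.

The tool can't tilt, so I'll roll the cup over its lower edges, 90° at a time, with an off-centre pinch.

Emit:
step_arm([
  [[0.0918,0,0,0.04,0],[0.0918,0,0,0.08,0],[0.0918,0.411,0.8125,0.09,1.4],[0.0918,0.411,0.8125,0.09,1.4],[0.0918,0.411,0.8125,0.09,1.4],[0.0918,0.411,0.8125,0.09,1.4],[0.0918,0.411,0.8125,0.09,1.4],[0.0918,0.411,0.8125,0.09,1.4],[0.0918,0.411,0.8125,0.09,1.4],[0.0918,0.411,0.8125,0.09,1.4],[0.0918,0.411,0.8125,0.09,1.4],[0.0918,0.411,0.8125,0.09,1.4],[0.0918,0.411,0.8125,0.09,1.4],[0.0918,0.411,0.8125,0.09,1.4],[0.0918,0.411,0.8125,0.09,1.4],[0.0918,0.411,0.8125,0.09,1.4],[0.0918,0.411,0.8125,0.09,1.4],[0.0918,0.411,0.8125,0.09,1.4],[0.0918,0.411,0.8125,0.09,1.4],[0.0918,0.411,0.8125,0.09,1.4]],
])

```text
clock: 1.82
position: [0.5029, 0.0683, 0.3071]
ee_rot: [-3.108, -0.453, 0.0]
force: [0.7, -1.6, 0.4]
width: 1.002
```

Emit:
step_arm([
  [[0.0918,0.0725,0.1417,0,0],[0.0918,0.0725,0.1417,-0.04,0],[0.0918,0.0725,0.1417,-0.08,0],[0.0918,0.0725,0.1417,-0.12,0],[0.0918,0.0725,0.1417,-0.16,0],[0.0918,0.0725,0.1417,-0.16,0],[0.0918,0.0725,0.1417,-0.16,0],[0.0918,0.0725,0.1417,-0.16,0]],
])

```text
clock: 2.48
position: [0.5737, 0.2097, 0.1444]
ee_rot: [3.108, 0.455, -0.009]
force: [0.5, -0.2, -0.1]
width: 1.001
```

```bash
python3 - <<'E'
from h import *
o=observe(); print(o['clock'],o['position'],o['force'])
snap('wrist','w1'); snap('top','t1')
P,im,d=cloud('w1')
s=(P[...,2]>.055)&(P[...,2]<.068)&(abs(P[...,0]-.562)<.05)&(abs(P[...,1]-.206)<.05)
q=P[s]; print(len(q)); 
if len(q)>20: print(q.mean(0),cv2.minAreaRect(q[:,:2].astype(np.float32)))
E
```

```text
2.4833 [0.57366707 0.20971485 0.14442504] [ 0.48198672 -0.17803204 -0.10267933]
3427
[0.56236591 0.20628572 0.06009657] ((0.5610374808311462, 0.20589083433151245), (0.04609793424606323, 0.045123107731342316), 16.740886688232422)
```

View pics/w1.png

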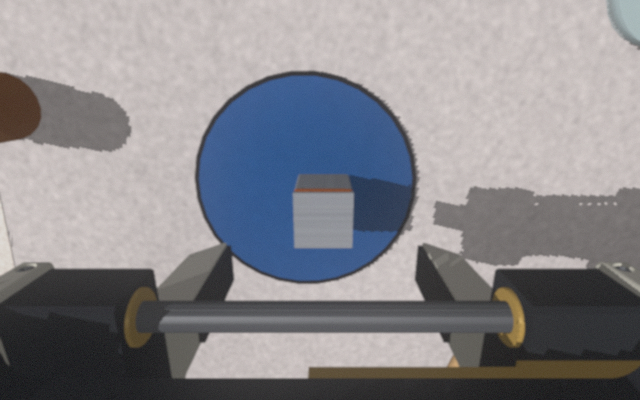

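The wrist view shows the cup's base face at about (323,220) px, square to the jaws and between the fingers. It measures (0.562, 0.206), the same as the top view.

Emit:
step_arm([
  [[0.0918,0.0015,0.0003,-0.035,0],[0.0918,0.0015,0.0003,-0.07,0],[0.0918,0.0015,0.0003,-0.106,0],[0.0918,0.0015,0.0003,-0.106,0],[0.0918,0.0015,0.0003,-0.106,0],[0.03,0.0015,0.0003,-0.106,0],[0.03,0.0015,0.0003,-0.106,0],[0.03,0.0015,0.0003,-0.106,0],[0.03,0.0015,0.0003,-0.106,0],[0.03,0.0015,0.0003,-0.106,0],[0.03,0.0015,0.0003,-0.106,0]],
], squeeze=8)

```text
clock: 3.5
position: [0.5778, 0.2102, 0.0433]
ee_rot: [-3.108, -0.452, -0.003]
force: [-0.1, -0.8, -0.4]
width: 0.617
```

Emit:
step_arm([
  [[0.03,-0.002,0,-0.004,0],[0.03,-0.002,0,-0.004,0],[0.03,-0.002,0,-0.004,0],[0.03,-0.002,0,-0.004,0],[0.03,-0.002,0,-0.004,0]],
])

```text
clock: 3.92
position: [0.5757, 0.2102, 0.0391]
ee_rot: [-3.108, -0.453, -0.002]
force: [-0.2, -1.0, -0.6]
width: 0.489
```

Emit:
step_arm([
  [[0.03,0,0,0.008,0],[0.03,-0.015,0.002,0.01,0],[0.03,-0.03,0.003,0.01,0],[0.03,-0.045,0.005,0.01,0],[0.03,-0.045,0.005,0.01,0],[0.03,-0.045,0.005,0.003,0],[0.03,-0.045,0.005,-0.002,0],[0.03,-0.045,0.005,-0.002,0],[0.03,-0.045,0.005,-0.002,0],[0.03,-0.045,0.005,-0.002,0]],
])

```text
clock: 4.75
position: [0.5312, 0.2148, 0.0366]
ee_rot: [-3.108, -0.451, -0.002]
force: [0.4, -1.3, -0.2]
width: 0.486
```

```bash
python3 - <<'E'
from h import *
o=observe(); print(o['clock'],o['position'],o['force'])
im,d,p=snap('scene','s1'); i=cv2.imread('pics/s1.png')[130:260,240:400]; cv2.imwrite('pics/s1c.png',cv2.convertScaleAbs(cv2.resize(i,None,fx=4,fy=4,interpolation=cv2.INTER_CUBIC),alpha=1.6))
E
```

```text
4.75 [0.53115496 0.21480289 0.03662044] [ 0.41788558 -1.2975504  -0.18820383]
```

View pics/s1c.png

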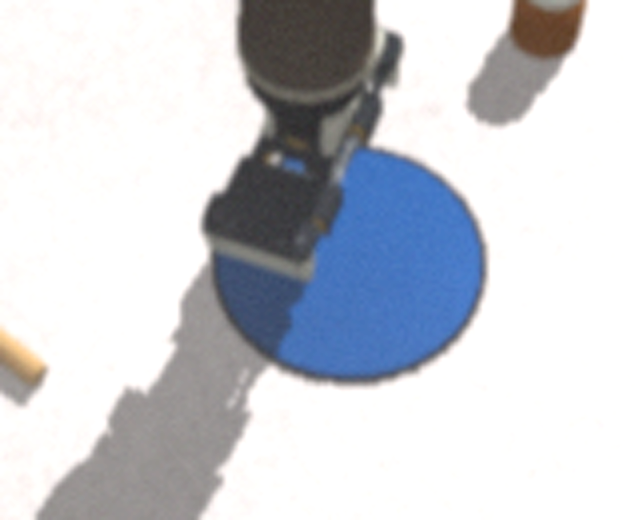

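The cup seems to have slid in the pads when lifted. A wide pad patch also resists pivoting, so I'll release, look, and re-grip only the top far corner with the fingertips.

Emit:
step_arm([
  [[0.0918,0,0,0,0],[0.0918,0,0,0,0],[0.0918,0,0,0,0],[0.0918,0.01,0.003,0.03,0],[0.0918,0.01,0.003,0.06,0],[0.0918,0.01,0.003,0.08,0],[0.0918,0.01,0.003,0.08,0],[0.0918,0.01,0.003,0.08,0],[0.0918,0.01,0.003,0.08,0]],
])

```text
clock: 5.55
position: [0.5407, 0.2174, 0.1161]
ee_rot: [-3.109, -0.451, -0.001]
force: [-0.1, -0.7, 0.0]
width: 0.995
```

```bash
cat >> h.py <<'E'
def cuptop(fn,zlo=.055,zhi=.068,c=(.562,.206),r=.12):
    P,im,d=cloud(fn); s=(P[...,2]>zlo)&(P[...,2]<zhi)&(np.hypot(P[...,0]-c[0],P[...,1]-c[1])<r); 
    n,l,st,ce=cv2.connectedComponentsWithStats(s.astype(np.uint8)); k=1+st[1:,4].argmax(); q=P[l==k]
    rc=cv2.minAreaRect(q[:,:2].astype(np.float32)); return len(q),q.mean(0),rc
E
python3 - <<'E'
from h import *
o=observe(); print(o['clock'],o['position'],o['ee_rot'],o['width'])
snap('wrist','w2'); print(cuptop('w2'))
E
```

```text
5.55 [0.54065925 0.21741062 0.11613506] [-3.10857156e+00 -4.51468499e-01 -7.07120288e-04] 0.9953730342324509
(4024, array([0.51829492, 0.20993479, 0.06007137]), ((0.5167087316513062, 0.20948101580142975), (0.04676733911037445, 0.045084498822689056), 16.476634979248047))
```

View pics/w2.png

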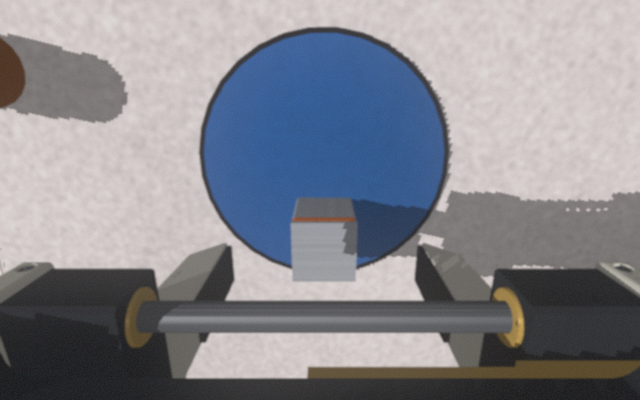

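Emit:
step_arm([
  [[0.0918,0.001,0,-0.03,0],[0.0918,0.001,0,-0.052,0],[0.0918,0.001,0,-0.052,0],[0.0918,0.001,0,-0.052,0],[0.03,0.001,0,-0.052,0],[0.03,0.001,0,-0.052,0],[0.03,0.001,0,-0.052,0],[0.03,0.001,0,-0.052,0],[0.03,0.001,0,-0.052,0],[0.03,0.001,0,-0.052,0],[0.03,0.001,0,-0.052,0]],
], squeeze=6)

```text
clock: 6.52
position: [0.5415, 0.2173, 0.064]
ee_rot: [-3.109, -0.452, 0.0]
force: [-0.4, -0.3, 0.5]
width: 0.536
```

Emit:
step_arm([
  [[0.03,0,0,0,0],[0.03,0,0,0,0],[0.03,0,0,-0.001,0],[0.03,0.002,0.0006,-0.002,0],[0.03,0.0045,0.0013,-0.002,0],[0.03,0.0068,0.002,-0.002,0],[0.03,0.009,0.0027,-0.002,0],[0.03,0.0112,0.0033,-0.003,0],[0.03,0.0134,0.004,-0.003,0],[0.03,0.0157,0.0047,-0.004,0],[0.03,0.0179,0.0053,-0.004,0],[0.03,0.0179,0.0053,-0.004,0]],
])

```text
clock: 7.52
position: [0.5599, 0.2227, 0.0598]
ee_rot: [-3.109, -0.451, -0.0]
force: [-0.2, 0.1, -0.2]
width: 0.325
```

```bash
python3 - <<'E'
from h import *
o=observe(); print(o['clock'],o['position'],o['force'],o['width'])
snap('wrist','w3')
E
```

```text
7.5167 [0.55985043 0.22271044 0.05983676] [-0.17750691  0.133485   -0.15530932] 0.3252613860976378
```

View pics/w3.png

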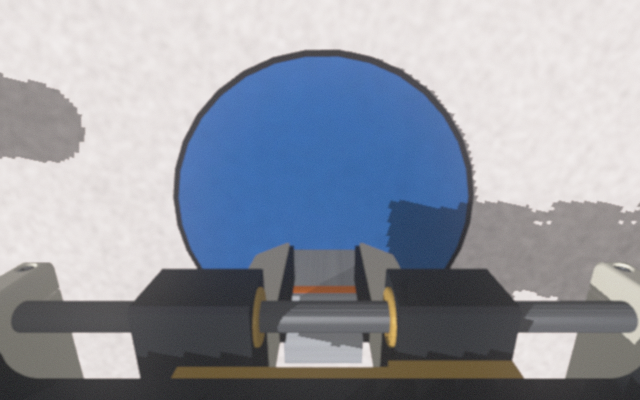

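```bash
python3 - <<'E'
from h import *
print(cuptop('w3',.05,.07,(.5173,.21),.05))
snap('top','t3'); i=cv2.imread('pics/t3.png')[150:260,230:330]; cv2.imwrite('pics/t3c.png',cv2.convertScaleAbs(cv2.resize(i,None,fx=5,fy=5,interpolation=cv2.INTER_CUBIC),alpha=1.6))
E
```

```text
(2335, array([0.50529323, 0.20600434, 0.06017565]), ((0.5052181482315063, 0.2061833143234253), (0.022082453593611717, 0.045062221586704254), 16.601558685302734))
```

View pics/t3c.png

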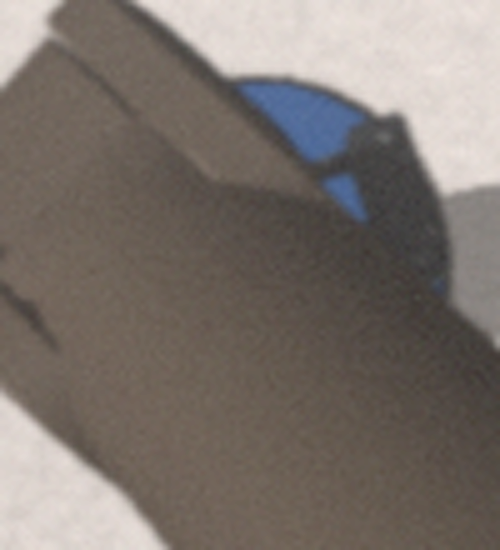

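The pads slipped off: the opening reads 30 mm, and the cup's base face is still flat at about (325,310) px, not moved. I'll re-grip with more overlap, press down firmly, then arc.

Emit:
step_arm([
  [[0.0918,0,0,0.002,0],[0.0918,0,0,0.002,0],[0.0918,0,0,0.002,0],[0.0918,0,0,0.002,0],[0.0918,0,0,0.002,0],[0.0918,-0.012,-0.0037,0.001,0],[0.0918,-0.0234,-0.0073,0.001,0],[0.0918,-0.0234,-0.0073,0.001,0],[0.0918,-0.0234,-0.0073,0.001,0],[0.04,-0.0234,-0.0073,0.001,0],[0.04,-0.0234,-0.0073,0.001,0],[0.04,-0.0234,-0.0073,0.001,0],[0.04,-0.0234,-0.0073,0.001,0],[0.04,-0.0234,-0.0073,0.001,0],[0.04,-0.0234,-0.0073,0.001,0],[0.04,-0.0234,-0.0073,0.001,0],[0.04,-0.0234,-0.0073,0.001,0],[0.04,-0.0234,-0.0073,0.001,0]],
], squeeze=10)

```text
clock: 9.12
position: [0.536, 0.2153, 0.0609]
ee_rot: [-3.109, -0.452, 0.0]
force: [0.5, -0.2, 0.1]
width: 0.441
```

```bash
python3 - <<'E'
from h import *
snap('wrist','w4')
snap('scene','s4'); i=cv2.imread('pics/s4.png')[130:260,240:400]; cv2.imwrite('pics/s4c.png',cv2.convertScaleAbs(cv2.resize(i,None,fx=4,fy=4,interpolation=cv2.INTER_CUBIC),alpha=1.6))
print(observe()['width'],cuptop('w4',.03,.07,(.5173,.21),.05))
E
```

```text
0.4398463426373527 (5766, array([0.52915054, 0.21268569, 0.05606968]), ((0.5288947820663452, 0.21244272589683533), (0.03857541084289551, 0.05157171189785004), 16.485763549804688))
```

View pics/w4.png

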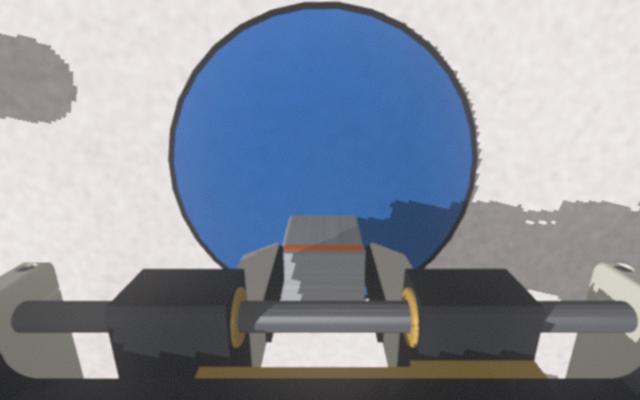

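View pics/s4c.png

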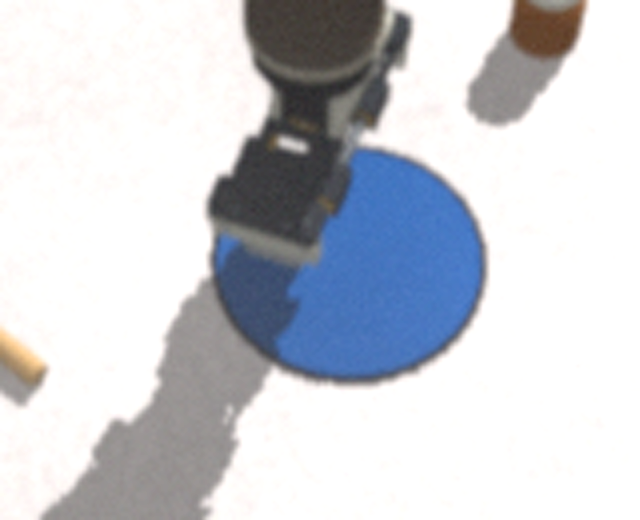

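```bash
python3 - <<'E'
from h import *
P,im,d=cloud('w4'); a=np.radians(16.6); U=np.array([np.cos(a),np.sin(a)]);V=np.array([-np.sin(a),np.cos(a)])
c=np.array([.5173,.2097]); u=(P[...,:2]-c)@U*1e3; v=(P[...,:2]-c)@V*1e3; z=P[...,2]*1e3
s=(z>58)&(z<62)&(abs(v)<23)&(abs(u)<40)
print('top u',np.percentile(u[s],[0,1,99,100]),'v',np.percentile(v[s],[0,1,99,100]))
for (r,cc) in [(220,325),(240,325),(246,290),(246,360),(250,300),(250,350),(290,325),(260,258),(260,390),(265,270),(280,375),(300,370),(330,262)]:
    print(r,cc,im[r,cc],u[r,cc].round(1),v[r,cc].round(1),z[r,cc].round(1))
i=cv2.imread('pics/w4.png')[190:350,200:440]; cv2.imwrite('pics/w4c.png',cv2.convertScaleAbs(cv2.resize(i,None,fx=3.3,fy=3.3,interpolation=cv2.INTER_CUBIC),alpha=1.5))
print(P[260,390],observe()['position'])
E
```

```text
top u [-7.3500401  -6.85931619 21.92488396 22.39759459] v [-22.47739196 -21.81719539  20.59896382  22.30462378]
220 325 [110 112 119] 21.7 -1.3 13.8
240 325 [104 106 112] 21.5 -1.2 44.2
246 290 [154  90  61] 21.9 17.7 52.7
246 360 [130  83  62] 21.8 -20.1 52.6
250 300 [141  94  71] 22.1 11.9 57.9
250 350 [131  91  74] 21.7 -14.4 57.2
290 325 [110 111 114] -0.9 -1.2 59.7
260 258 [128 125 123] 30.7 28.5 85.4
260 390 [127 125 120] 30.3 -30.1 84.8
265 270 [126 123 120] 30.6 22.6 89.7
280 375 [43 43 42] 29.7 -21.2 100.6
300 370 [63 63 63] 13.6 -21.1 90.6
330 262 [86 84 89] 45.2 15.0 150.5
[0.55497007 0.18957101 0.08476172] [0.53597002 0.2153005  0.0608602 ]
```

View pics/w4c.png

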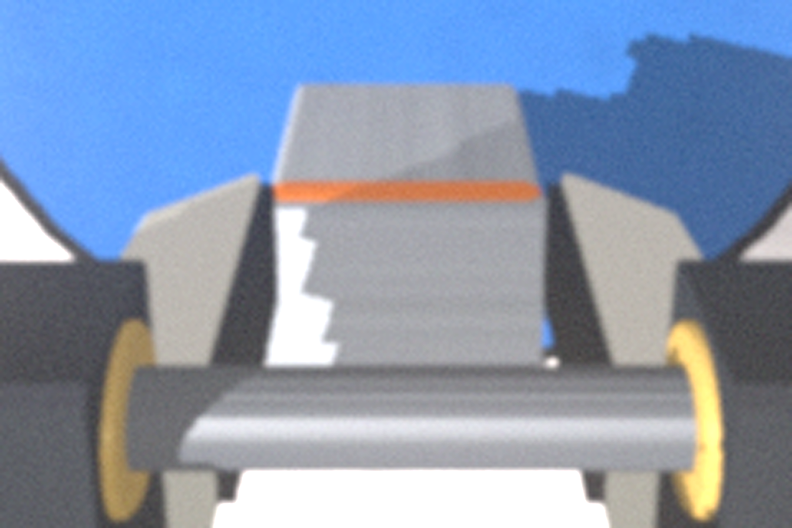

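```bash
python3 - <<'E'
from h import *
P,im,d=cloud('w4'); a=np.radians(16.6); U=np.array([np.cos(a),np.sin(a)]);V=np.array([-np.sin(a),np.cos(a)])
o=observe(); c=o['position'][:2]
def prof(fn,c):
    P,im,d=cloud(fn)
    u=(P[...,:2]-c)@U*1e3; v=(P[...,:2]-c)@V*1e3; z=P[...,2]*1e3
    return u,v,z,im
u,v,z,im=prof('w4',c)
for r in (244,247,250,254,260,268):
    print(r,[(cc,int(u[r,cc]),int(v[r,cc]),int(z[r,cc])) for cc in list(range(236,290,5))+list(range(360,404,5))])
E
```

```text
244 [(236, -19, 60, 2), (241, -19, 56, 2), (246, 85, 0, 225), (251, -20, 50, 2), (256, -19, 46, 2), (261, -19, 43, 2), (266, -20, 39, 0), (271, -20, 36, 2), (276, 11, 22, 68), (281, -20, 29, 1), (286, 2, 20, 49), (360, 2, -20, 50), (365, -19, -28, 3), (370, -19, -32, 3), (375, 11, -25, 69), (380, -20, -39, 2), (385, -20, -43, 1), (390, -20, -46, 2), (395, -20, -50, 2), (400, -19, -52, 4)]
247 [(236, -23, 61, 1), (241, -21, 56, 3), (246, -22, 53, 2), (251, -21, 49, 3), (256, -22, 46, 2), (261, -22, 43, 2), (266, 11, 26, 73), (271, 11, 24, 72), (276, 12, 21, 74), (281, 9, 20, 69), (286, 2, 19, 54), (360, 2, -19, 53), (365, -22, -29, 2), (370, 9, -23, 69), (375, 11, -25, 72), (380, 11, -27, 72), (385, 11, -29, 73), (390, -22, -46, 2), (395, -22, -50, 2), (400, -21, -53, 3)]
250 [(236, -25, 61, 1), (241, -24, 57, 1), (246, -24, 53, 2), (251, -24, 50, 2), (256, 11, 31, 75), (261, 11, 28, 75), (266, 11, 26, 76), (271, 11, 24, 75), (276, 11, 21, 75), (281, 10, 19, 73), (286, 2, 19, 56), (360, 2, -19, 57), (365, 2, -22, 57), (370, 10, -22, 73), (375, 11, -24, 75), (380, 10, -27, 75), (385, 1
[... 543 characters left out ...]
 (256, 11, 29, 86), (261, 10, 27, 84), (266, 11, 24, 85), (271, 11, 22, 85), (276, 9, 20, 82), (281, 7, 19, 78), (286, -2, 19, 60), (360, -2, -19, 59), (365, -2, -22, 60), (370, 9, -21, 82), (375, 10, -23, 83), (380, 11, -25, 85), (385, 11, -27, 85), (390, 10, -30, 84), (395, 11, -31, 86), (400, 11, -34, 86)]
268 [(236, 11, 36, 92), (241, 11, 34, 93), (246, 11, 32, 93), (251, 11, 30, 92), (256, 11, 28, 92), (261, 11, 26, 92), (266, 11, 23, 93), (271, 11, 21, 92), (276, 9, 19, 90), (281, 3, 19, 78), (286, -6, 19, 61), (360, -6, -19, 60), (365, -2, -21, 68), (370, 7, -21, 86), (375, 9, -22, 89), (380, 11, -24, 92), (385, 11, -26, 93), (390, 11, -28, 92), (395, 11, -30, 92), (400, 11, -32, 92)]
```

```bash
python3 - <<'E'
from h import *
a=np.radians(16.6); U=np.array([np.cos(a),np.sin(a)]);V=np.array([-np.sin(a),np.cos(a)])
for fn,p in (('w1',[.57367,.20971,.14442]),('w2',[.54066,.21741,.11613]),('w3',[.55985,.22271,.05984]),('w4',[.53597,.2153,.06086])):
    P,im,d=cloud(fn); u=(P[...,:2]-p[:2])@U*1e3; v=(P[...,:2]-p[:2])@V*1e3; z=(P[...,2]-p[2])*1e3
    s=(abs(u)<13)&(abs(v)<65)&(abs(v)>14)&(z>-20)&(z<60); 
    vv,uu=np.nonzero(s); k=np.argsort(z[s])
    print(fn,np.percentile(z[s],[0,1,5]), 'pix',[(vv[j],uu[j],round(float(u[s][j])),round(float(v[s][j])),round(float(z[s][j]))) for j in k[:300:60]])
    zz=np.load('pics/%s.npz'%fn); print(zz['t']-np.array(p))
E
```

```text
w1 [ 5.1530935   7.71896763 11.58454749] pix [(np.int64(245), np.int64(421), 9, -49, 5), (np.int64(270), np.int64(416), -3, -47, 8), (np.int64(246), np.int64(419), 11, -47, 9), (np.int64(245), np.int64(429), 11, -51, 9), (np.int64(266), np.int64(231), 0, 45, 10)]
[0.08263289 0.02384354 0.1641512 ]
w2 [ 5.47903906  7.7112623  11.66952245] pix [(np.int64(245), np.int64(228), 9, 47, 5), (np.int64(275), np.int64(415), -6, -47, 8), (np.int64(246), np.int64(423), 10, -49, 9), (np.int64(271), np.int64(417), -3, -47, 9), (np.int64(249), np.int64(229), 10, 45, 10)]
[0.0816659  0.02339323 0.1647195 ]
w3 [ 5.59213577  7.69901886 11.7136684 ] pix [(np.int64(245), np.int64(290), 9, 16, 6), (np.int64(244), np.int64(366), 11, -21, 8), (np.int64(248), np.int64(289), 10, 16, 10), (np.int64(281), np.int64(355), -7, -16, 12), (np.int64(282), np.int64(355), -7, -16, 13)]
[0.08171899 0.02338382 0.16467121]
w4 [-19.83757019 -17.16424927  -6.52575698] pix [(np.int64(238), np.int64(287), 2, 20, -20), (np.int64(239), np.int64(294), 2, 16, -17), (np.int64(242), np.int64(295), 2, 15, -14), (np.int64(244), np.int64(361), 2, -21, -11), (np.int64(246), np.int64(359), 2, -20, -8)]
[0.08178475 0.02344599 0.16465228]
```

The depth data shows the real fingertips end about 5–6 mm above the reported TCP height, for example the finger tip at (276,244) px with z = 0.068 m while TCP z = 0.061. They don't reach 14 mm below it, so the last two closings went over the cup's top edge. I'll correct for that: tip z = TCP z + 5 mm.

Emit:
step_arm([
  [[0.0918,0,0,0,0],[0.0918,0,0,0,0],[0.0918,0,0,0,0],[0.0918,0,0,-0.01,0],[0.0918,0,0,-0.017,0],[0.04,0,0,-0.017,0],[0.04,0,0,-0.017,0],[0.04,0,0,-0.017,0],[0.04,0,0,-0.017,0],[0.04,0,0,-0.017,0],[0.04,0,0,-0.017,0],[0.04,0,0,-0.017,0]],
], squeeze=10)

```text
clock: 10.22
position: [0.5362, 0.2155, 0.0441]
ee_rot: [-3.108, -0.452, -0.0]
force: [-0.1, 0.7, -0.7]
width: 0.489
```

Emit:
step_arm([
  [[0.04,0,0,-0.002,0],[0.04,0.0022,0.0006,-0.002,0],[0.04,0.0044,0.0013,-0.002,0],[0.04,0.0066,0.002,-0.002,0],[0.04,0.0087,0.0026,-0.002,0],[0.04,0.0109,0.0032,-0.002,0],[0.04,0.013,0.0039,-0.0025,0],[0.04,0.0152,0.0045,-0.003,0],[0.04,0.0173,0.0052,-0.003,0],[0.04,0.0173,0.0052,-0.003,0]],
])

```text
clock: 11.05
position: [0.5537, 0.2208, 0.0409]
ee_rot: [-3.108, -0.451, -0.0]
force: [-0.9, 1.8, 3.6]
width: 0.486
```

```bash
python3 - <<'E'
from h import *
o=observe(); print(o['clock'],o['position'],o['force'],o['width'])
snap('wrist','w5')
i=cv2.imread('pics/w5.png')[150:350,200:440]; cv2.imwrite('pics/w5c.png',cv2.convertScaleAbs(cv2.resize(i,None,fx=3,fy=3,interpolation=cv2.INTER_CUBIC),alpha=1.4))
E
```

```text
11.05 [0.55372539 0.22081873 0.04090861] [-0.93452497  1.78995558  3.5840989 ] 0.48590701954210747
```

View pics/w5c.png

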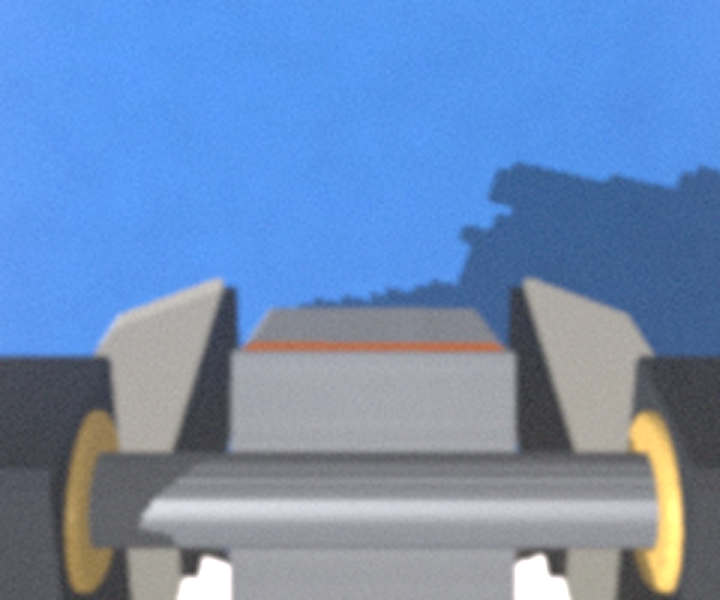

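```bash
cat >> h.py <<'E'
A=np.radians(16.6); U=np.array([np.cos(A),np.sin(A)]);V=np.array([-np.sin(A),np.cos(A)])
def prof(fn,p,vmax=12):
    P,im,d=cloud(fn); u=(P[...,:2]-np.array(p)[:2])@U*1e3; v=(P[...,:2]-np.array(p)[:2])@V*1e3; z=P[...,2]*1e3
    s=(abs(v)<vmax)&(abs(u)<90)&(z>8)&(z<75)
    for a in range(-90,90,4):
        k=s&(u>=a)&(u<a+4)
        if k.sum()>15: print(a,k.sum(),np.percentile(z[k],[5,50,95]).round(1))
E
python3 - <<'E'
from h import *
prof('w5',observe()['position'])
E
```

```text
-42 190 [70.1 71.2 72.1]
-38 469 [68.9 70.4 71.8]
-34 451 [67.6 69.  70.2]
-30 439 [66.5 67.6 68.9]
-26 18 [67.4 67.7 68.2]
-14 310 [ 9.  61.1 62.3]
-10 587 [21.8 60.4 61.9]
-6 610 [32.4 58.9 60.4]
-2 613 [45.  57.5 59. ]
2 175 [54.  56.8 58.1]
```

The base face now slopes about 18°, from z = 71 mm at the near side to 57 mm at the far side, and the pivot edge hasn't slid. I'll continue the arc.

Emit:
step_arm([
  [[0.04,0.0052,0.0015,-0.0025,0],[0.04,0.0092,0.0027,-0.004,0],[0.04,0.0131,0.0039,-0.006,0],[0.04,0.0169,0.005,-0.0085,0],[0.04,0.0204,0.0061,-0.011,0],[0.04,0.0237,0.0071,-0.014,0],[0.04,0.0267,0.008,-0.0175,0],[0.04,0.0295,0.0088,-0.021,0],[0.04,0.032,0.0095,-0.0247,0],[0.04,0.0341,0.0102,-0.0287,0],[0.04,0.0341,0.0102,-0.0287,0],[0.04,0.0341,0.0102,-0.0287,0]],
])

```text
clock: 12.1
position: [0.5874, 0.2307, 0.0117]
ee_rot: [-3.109, -0.451, 0.001]
force: [-0.6, -0.4, -0.2]
width: 0.488
```

```bash
python3 - <<'E'
from h import *
o=observe(); print(o['clock'],o['position'],o['force'],o['width'])
snap('wrist','w6')
i=cv2.imread('pics/w6.png')[150:350,200:440]; cv2.imwrite('pics/w6c.png',cv2.convertScaleAbs(cv2.resize(i,None,fx=3,fy=3,interpolation=cv2.INTER_CUBIC),alpha=1.4))
prof('w6',o['position'])
E
```

```text
12.1 [0.58735703 0.23069304 0.01171734] [-0.6425535  -0.40865299 -0.23562031] 0.48830726685815434
-26 128 [60.5 61.5 62.2]
-22 325 [61.8 62.7 63.6]
-18 457 [62.4 63.8 64.8]
-14 1135 [56.7 60.3 64.5]
-6 1006 [31.8 37.1 41.6]
-2 835 [22.9 27.5 32.6]
```

View pics/w6c.png

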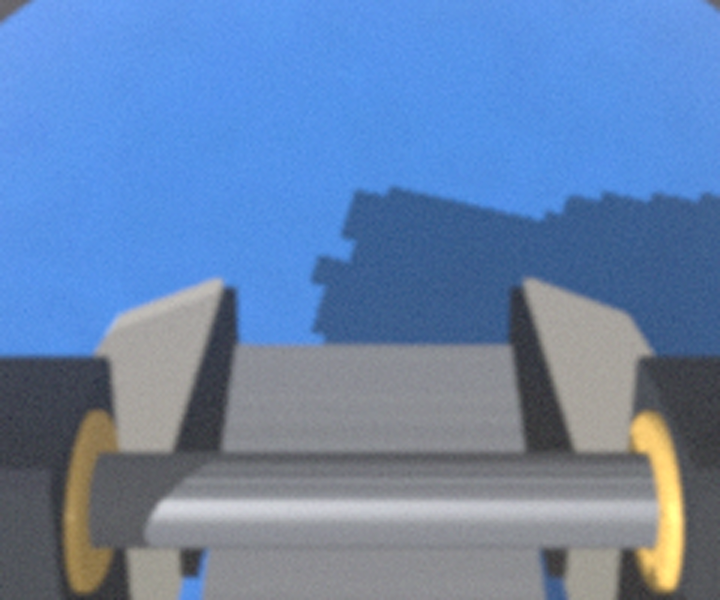

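Emit:
step_arm([
  [[0.04,0.0018,0.0005,-0.004,0],[0.04,0.0032,0.001,-0.008,0],[0.04,0.0032,0.001,-0.008,0],[0.0918,0.0032,0.001,-0.008,0],[0.0918,0.0032,0.001,-0.008,0],[0.0918,0.0032,0.001,-0.008,0],[0.0918,0.0032,0.001,-0.008,0],[0.0918,0.0032,0.001,0.02,0],[0.0918,0.0032,0.001,0.06,0],[0.0918,0.0032,0.001,0.09,0],[0.0918,0.0032,0.001,0.09,0],[0.0918,0.0032,0.001,0.09,0]],
])

```text
clock: 13.15
position: [0.5914, 0.2322, 0.1039]
ee_rot: [-3.108, -0.451, -0.004]
force: [0.1, -1.0, -0.4]
width: 0.997
```

```bash
python3 - <<'E'
from h import *
o=observe(); print(o['clock'],o['position'],o['force'],o['width'])
snap('wrist','w7')
prof('w7',o['position']); print(cuptop('w7',.042,.054,(.564,.226),.1))
E
```

```text
13.15 [0.59135111 0.23217124 0.10389516] [ 0.10406353 -0.95164436 -0.39180282] 0.9967976036498595
-58 107 [45.9 47.  47.9]
-54 163 [46.2 47.2 48.2]
-50 169 [46.3 47.2 48.1]
-46 169 [46.2 47.2 48.3]
-42 170 [46.1 47.2 48.1]
-38 169 [46.2 47.2 48.2]
-34 180 [46.1 47.3 48.3]
-30 181 [46.4 47.2 48.2]
-26 184 [46.1 47.2 48.2]
-22 173 [46.4 47.3 48.1]
-18 193 [46.3 47.2 48.2]
-14 190 [46.3 47.2 48.3]
-10 180 [46.4 47.5 48.3]
-6 199 [46.5 47.5 48.6]
-2 711 [11.3 33.2 47.7]
(4906, array([0.56665937, 0.22359836, 0.0471048 ]), ((0.5645975470542908, 0.22301635146141052), (0.05859767645597458, 0.04524354636669159), 16.0810489654541))
```

View pics/w7.png

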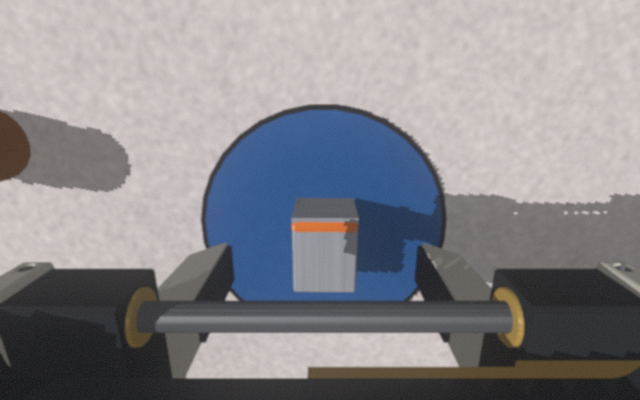

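The first quarter turn worked. The cup lies flat on its side, its orange base end facing away at about (325,222) px, with the top at z = 47 mm and its centre at (0.565, 0.223). Now the second quarter turn, done the same way.

Emit:
step_arm([
  [[0.0918,0.0015,-0.0008,-0.04,0],[0.0918,0.0015,-0.0008,-0.073,0],[0.0918,0.0015,-0.0008,-0.073,0],[0.0918,0.0015,-0.0008,-0.073,0],[0.04,0.0015,-0.0008,-0.073,0],[0.04,0.0015,-0.0008,-0.073,0],[0.04,0.0015,-0.0008,-0.073,0],[0.04,0.0015,-0.0008,-0.073,0],[0.04,0.0015,-0.0008,-0.073,0],[0.04,0.0015,-0.0008,-0.073,0],[0.04,0.0015,-0.0008,-0.073,0],[0.04,0.0015,-0.0008,-0.073,0]],
])

```text
clock: 14.2
position: [0.5919, 0.2307, 0.0293]
ee_rot: [-3.109, -0.451, -0.0]
force: [-1.1, -0.7, 2.2]
width: 0.487
```

Emit:
step_arm([
  [[0.04,0,0,-0.002,0],[0.04,0.0018,0.0005,-0.002,0],[0.04,0.0035,0.001,-0.002,0],[0.04,0.0053,0.0015,-0.002,0],[0.04,0.007,0.0021,-0.002,0],[0.04,0.0088,0.0026,-0.0022,0],[0.04,0.0105,0.0031,-0.0025,0],[0.04,0.0123,0.0037,-0.0028,0],[0.04,0.0135,0.004,-0.003,0],[0.04,0.0135,0.004,-0.003,0]],
])

```text
clock: 15.03
position: [0.6058, 0.2347, 0.0263]
ee_rot: [-3.109, -0.451, -0.0]
force: [0.4, -1.7, 4.2]
width: 0.488
```

```bash
python3 - <<'E'
from h import *
o=observe(); print(o['clock'],o['position'],o['force'],o['width'])
snap('wrist','w8')
prof('w8',o['position'])
E
```

```text
15.0333 [0.60577306 0.23473678 0.02625281] [ 0.3811614  -1.71320605  4.22322943] 0.4884624742964699
-42 201 [57.5 58.5 59.6]
-38 483 [56.3 57.7 59. ]
-34 480 [54.9 56.3 57.6]
-30 466 [53.5 54.8 56.1]
-26 125 [53.4 54.1 55.2]
-14 202 [ 9.1 47.8 49.1]
-10 607 [17.2 47.4 48.7]
-6 658 [27.6 46.  47.5]
-2 483 [38.1 44.5 45.9]
```

Emit:
step_arm([
  [[0.04,0.0034,0.001,-0.0015,0],[0.04,0.0066,0.002,-0.0028,0],[0.04,0.0096,0.0029,-0.0043,0],[0.04,0.0124,0.0037,-0.006,0],[0.04,0.015,0.0045,-0.008,0],[0.04,0.0175,0.0052,-0.0102,0],[0.04,0.0199,0.0059,-0.0128,0],[0.04,0.0219,0.0065,-0.0152,0],[0.04,0.0239,0.0071,-0.0182,0],[0.04,0.0255,0.0076,-0.0212,0],[0.04,0.0265,0.0079,-0.0235,0],[0.04,0.0265,0.0079,-0.0235,0],[0.04,0.0265,0.0079,-0.0235,0]],
])

```text
clock: 16.17
position: [0.6321, 0.2428, 0.0026]
ee_rot: [-3.109, -0.451, -0.0]
force: [1.4, -0.5, 0.7]
width: 0.485
```

```bash
python3 - <<'E'
from h import *
o=observe(); print(o['clock'],o['position'],o['force'],o['width'])
snap('wrist','w9')
prof('w9',o['position'])
E
```

```text
16.1667 [0.63213637 0.24275227 0.00259377] [ 1.37102058 -0.45047823  0.66658159] 0.4845719609751226
-18 628 [55.9 59.3 61.3]
-14 1458 [48.3 52.9 58.3]
-10 26 [30.6 31.6 49.2]
-6 1055 [21.9 27.3 32.3]
-2 477 [16.2 19.1 22.8]
```

View pics/w9.png

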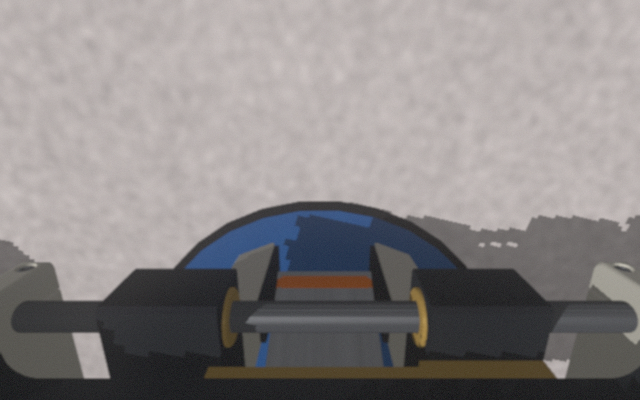

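The outer face is now about 71° up, past the tipping point. The orange base end is low at (324,281) px. I'll release and raise the hand.

Emit:
step_arm([
  [[0.0918,0,0,0,0],[0.0918,0,0,0,0],[0.0918,0,0,0,0],[0.0918,0,0,0,0],[0.0918,0,0,0,0],[0.0918,0,0,0.03,0],[0.0918,0,0,0.07,0],[0.0918,0,0,0.11,0],[0.0918,0,0,0.13,0],[0.0918,0,0,0.13,0],[0.0918,0,0,0.13,0]],
])

```text
clock: 17.13
position: [0.6325, 0.2431, 0.1341]
ee_rot: [-3.108, -0.451, -0.004]
force: [0.2, 0.4, -1.6]
width: 0.999
```

```bash
python3 - <<'E'
from h import *
o=observe(); print(o['clock'],o['position'],o['force'],o['width'])
snap('wrist','w10')
print(cuptop('w10',.052,.068,(.6,.236),.1))
E
```

```text
17.1333 [0.63254438 0.24306086 0.13411626] [ 0.19511308  0.41001503 -1.57019474] 0.9986879521151992
(1473, array([0.61408724, 0.2363473 , 0.05837746]), ((0.6131529211997986, 0.2361225187778473), (0.044472020119428635, 0.04508752003312111), 16.666385650634766))
```

View pics/w10.png

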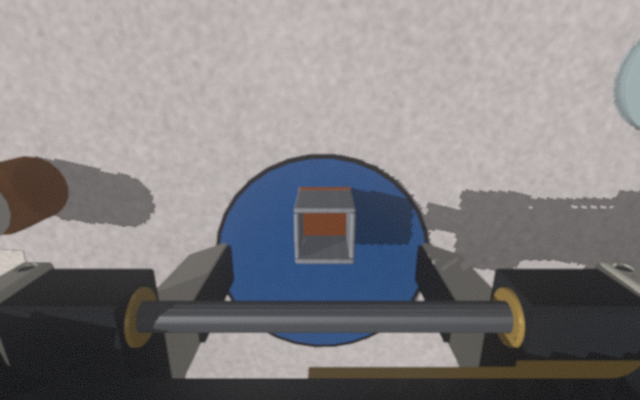

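The cup stands mouth-up: its open mouth is at (324,235) px, centred at (0.613, 0.236), with the rim at z ≈ 0.06 and wholly on the mat. Now I'll measure the stand and knob.

```bash
python3 - <<'E'
from h import *
from scipy.optimize import least_squares
snap('top','t11'); snap('scene','s11')
rays=[]
for fn in ('top0','scene0','top0','scene0'):
    z=np.load('pics/%s.npz'%fn); im=z['im']; hsv=cv2.cvtColor(im,cv2.COLOR_RGB2HSV)
    r=((((hsv[...,0]<10)|(hsv[...,0]>170))&(hsv[...,1]>120)).astype(np.uint8))
    n,l,st,ce=cv2.connectedComponentsWithStats(r)
    print(fn,[(st[k].tolist(),ce[k].round(1).tolist()) for k in range(1,n) if st[k][4]>15])
for fn in ('top0','scene0'):
    P,im,d=cloud(fn)
    s=(abs(P[...,2]-.018)<.006)&(P[...,0]>.47)&(P[...,0]<.72)&(P[...,1]<-.1)&(P[...,1]>-.34)&(im.min(-1)>95)
    q=P[s][:,:2].astype(np.float32); print(fn,len(q),cv2.minAreaRect(q))
    t=(P[...,2]>.083)&(P[...,2]<.097)&(P[...,0]>.6)&(P[...,0]<.72)&(P[...,1]<-.1)&(P[...,1]>-.34)
    q=P[t]; print('bar',len(q),q.mean(0),cv2.minAreaRect(q[:,:2].astype(np.float32)))
for n in ('t11','s11'):
    i=cv2.imread('pics/%s.png'%n); i=i[130:280,390:540] if n=='t11' else i[230:370,150:310]
    cv2.imwrite('pics/%sc.png'%n,cv2.convertScaleAbs(cv2.resize(i,None,fx=4,fy=4,interpolation=cv2.INTER_CUBIC),alpha=1.7))
E
```

```text
top0 [([463, 241, 11, 12, 97], [468.1, 246.3])]
scene0 [([176, 255, 11, 11, 90], [180.8, 259.7])]
top0 [([463, 241, 11, 12, 97], [468.1, 246.3])]
scene0 [([176, 255, 11, 11, 90], [180.8, 259.7])]
top0 1986 ((0.58579021692276, -0.2019655853509903), (0.14798158407211304, 0.18765179812908173), 86.84860229492188)
bar 235 [ 0.66359359 -0.2079692   0.08994656] ((0.6642939448356628, -0.20842544734477997), (0.10780825465917587, 0.01250273734331131), 86.30562591552734)
scene0 1691 ((0.5848550200462341, -0.2040247917175293), (0.14860641956329346, 0.1900547593832016), 86.95530700683594)
bar 253 [ 0.66332908 -0.21086804  0.0887093 ] ((0.6626914739608765, -0.2096834033727646), (0.10885380208492279, 0.012382987886667252), 87.01658630371094)
```

View pics/s11c.png

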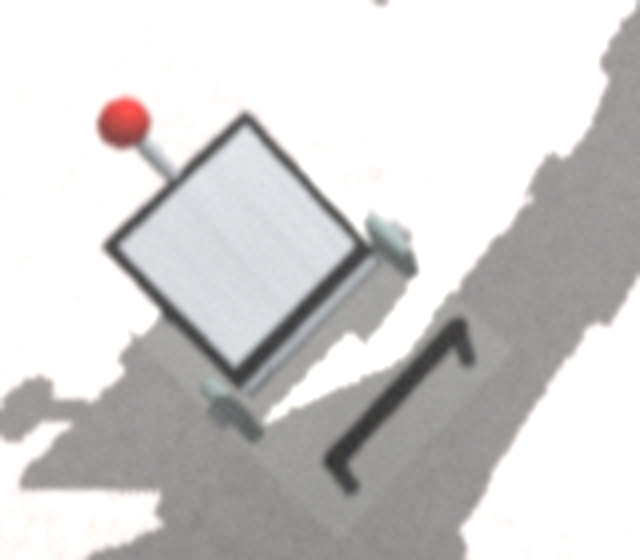

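View pics/t11c.png

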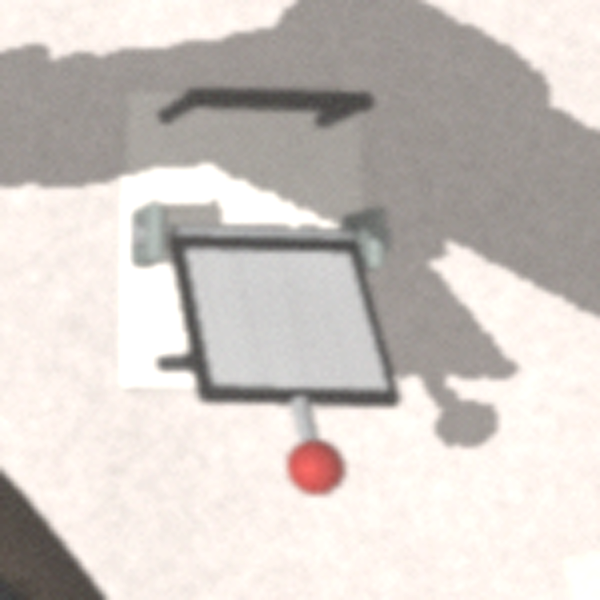

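```bash
cat >> h.py <<'E'
def knob(fns):
    M=np.zeros((3,3)); b=np.zeros(3); L=[]
    for fn in fns:
        z=np.load('pics/%s.npz'%fn); hsv=cv2.cvtColor(z['im'],cv2.COLOR_RGB2HSV)
        r=((((hsv[...,0]<10)|(hsv[...,0]>170))&(hsv[...,1]>120)).astype(np.uint8)); n,l,st,ce=cv2.connectedComponentsWithStats(r)
        k=1+st[1:,4].argmax(); (cx,cy),rr=cv2.minEnclosingCircle(np.argwhere(l==k)[:,::-1].astype(np.float32))
        dv=z['R']@np.array([(cx-z['K'][0,2])/z['K'][0,0],(cy-z['K'][1,2])/z['K'][1,1],1]); dv/=np.linalg.norm(dv)
        Q=np.eye(3)-np.outer(dv,dv); M+=Q; b+=Q@z['t']; L.append((z['t'],dv,(cx,cy),rr,st[k][4]))
    X=np.linalg.solve(M,b); print('knob',X,[(l[2],l[3],l[4],np.linalg.norm(np.cross(X-l[0],l[1])).round(4)) for l in L]); return X
E
python3 - <<'E'
from h import *
knob(['top0','scene0']); knob(['t11','s11'])
for fn in('top0','scene0'):
  P,im,d=cloud(fn); a=np.radians(-3.1); ux=np.array([np.cos(a),np.sin(a)]); 
  x=(P[...,:2]-[.585,-.203])@ux; y=(P[...,:2]-[.585,-.203])@np.array([-ux[1],ux[0]]); z=P[...,2]
  s=(abs(y)>.058)&(abs(y)<.09)&(z>.03)&(z<.08)&(abs(x)<.06); print('cheeks',s.sum(),x[s].min(),x[s].max(),x[s].mean(),y[s].min(),y[s].max(), z[s].max())
  s=(abs(y)<.045)&(x>-.08)&(x<-.02)&(z>.05)&(z<.14); c=np.polyfit(x[s],z[s],1); print('plate slope',c, np.degrees(np.arctan(c[0])))
E
```

```text
knob [ 0.45163972 -0.1945807   0.14841665] [((468.0, 246.5), 5.590270042419434, np.int32(97), np.float64(0.001)), ((180.82203674316406, 259.7203369140625), 5.333851337432861, np.int32(90), np.float64(0.001))]
knob [ 0.45163972 -0.1945807   0.14841665] [((468.0, 246.5), 5.590270042419434, np.int32(99), np.float64(0.001)), ((180.82203674316406, 259.7203369140625), 5.333851337432861, np.int32(89), np.float64(0.001))]
cheeks 246 -0.016872796453150853 0.01880587229997861 0.0014208217269331455 -0.07760284564164552 0.07636146926266915 0.07118417571621793
plate slope [-0.7095861   0.05877963] -35.358981932503795
cheeks 212 -0.017971744291825003 0.01818654784681746 0.0031394344766255875 -0.07845501725950105 0.07477221440981104 0.07018939235889032
plate slope [-0.71039491  0.05596131] -35.389792465931
```

The knob triangulates to (0.452, -0.195, 0.148). The plate slope gives -0.953 rad, and the stand centre/hinge is at about (0.5855, -0.2025) with yaw -3.1°, all consistent with each other. Next I move above the knob with the jaws along the hinge axis.

Emit:
step_arm([
  [[0.0918,0,0,0.04,0],[0.0918,0,0,0.08,0],[0.0918,-0.181,-0.4377,0.116,-19.7],[0.0918,-0.181,-0.4377,0.116,-19.7],[0.0918,-0.181,-0.4377,0.116,-19.7],[0.0918,-0.181,-0.4377,0.116,-19.7],[0.0918,-0.181,-0.4377,0.116,-19.7],[0.0918,-0.181,-0.4377,0.116,-19.7],[0.0918,-0.181,-0.4377,0.116,-19.7],[0.0918,-0.181,-0.4377,0.116,-19.7],[0.0918,-0.181,-0.4377,0.116,-19.7],[0.0918,-0.181,-0.4377,0.116,-19.7],[0.0918,-0.181,-0.4377,0.116,-19.7],[0.0918,-0.181,-0.4377,0.116,-19.7],[0.0918,-0.181,-0.4377,0.116,-19.7],[0.0918,-0.181,-0.4377,0.116,-19.7],[0.0918,-0.181,-0.4377,0.116,-19.7],[0.0918,-0.181,-0.4377,0.116,-19.7],[0.0918,-0.181,-0.4377,0.116,-19.7]],
])

```text
clock: 18.87
position: [0.4504, -0.1942, 0.2466]
ee_rot: [-3.14, 0.083, 0.005]
force: [1.0, 0.2, 0.2]
width: 1.003
```

```bash
python3 - <<'E'
from h import *
o=observe(); print(o['clock'],o['position'],o['ee_rot'],o['width'],o['joints'])
r=R.from_rotvec(o['ee_rot']).as_matrix(); print(r[:,1],np.degrees(np.arctan2(r[1,1],r[0,1])))
snap('wrist','w12'); snap('top','t12'); print(cuptop('t12',.05,.07,(.6,.236),.1))
z=np.load('pics/w12.npz')
for X in ([.4516,-.1946,.148],):
    c=z['R'].T@(np.array(X)-z['t']); print(z['K']@c/c[2])
E
```

```text
18.8667 [ 0.45040759 -0.19418899  0.24655467] [-3.14011431  0.08301558  0.00541065] 1.003065823555156 [ 0.61680292  0.22471768 -0.38330244  1.82405639  0.09340998  1.11382759
 -1.42300732]
[-5.28378031e-02 -9.98603067e-01 -2.85359515e-04] -93.02879367142779
(136, array([0.61327893, 0.23629449, 0.05922226]), ((0.6135131120681763, 0.23597580194473267), (0.04496985301375389, 0.04485035315155983), 17.05873680114746))
[323.8717225  196.97612519   1.        ]
```

View pics/w12.png

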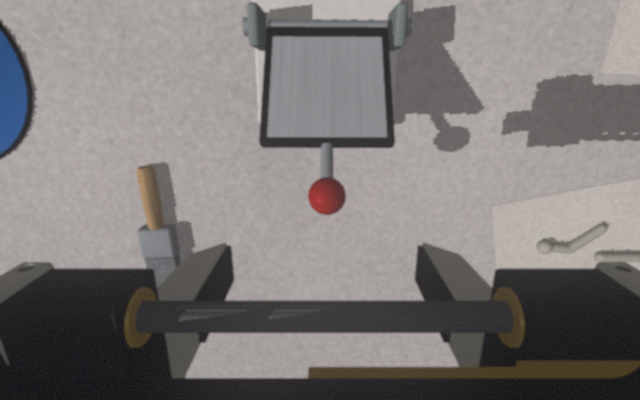

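View pics/t12.png

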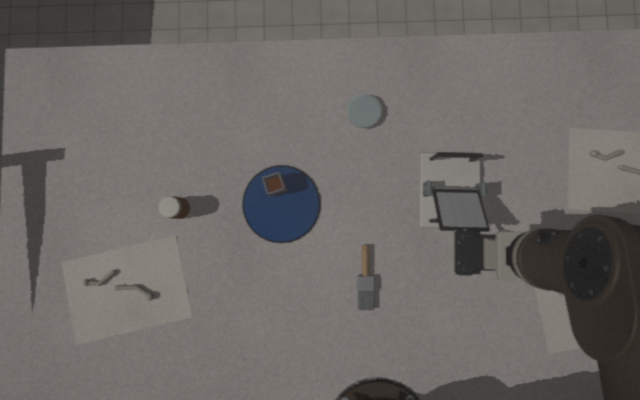

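The wrist view shows the knob at (327,196) px against a predicted (324,197), so it's about 2 mm to the -y side. The cup still stands on the mat at (274,184) in the top view, and the brush, dish and jar are untouched. Descending to grip.

Emit:
step_arm([
  [[0.0918,0.001,-0.0015,-0.04,0],[0.0918,0.001,-0.0015,-0.08,0],[0.0918,0.001,-0.0015,-0.12,0],[0.0918,0.001,-0.0015,-0.1215,0],[0.0918,0.001,-0.0015,-0.1215,0],[0.0918,0.001,-0.0015,-0.1215,0],[0.02,0.001,-0.0015,-0.1215,0],[0.02,0.001,-0.0015,-0.1215,0],[0.02,0.001,-0.0015,-0.1215,0],[0.02,0.001,-0.0015,-0.1215,0],[0.02,0.001,-0.0015,-0.1215,0],[0.02,0.001,-0.0015,-0.1215,0],[0.02,0.001,-0.0015,-0.1215,0],[0.02,0.001,-0.0015,-0.1215,0],[0.02,0.001,-0.0015,-0.1215,0],[0.02,0.001,-0.0015,-0.1215,0]],
], squeeze=15)

```text
clock: 20.3
position: [0.4513, -0.1961, 0.1252]
ee_rot: [-3.14, 0.084, 0.005]
force: [0.4, -1.7, 0.1]
width: 0.325
```

```bash
python3 - <<'E'
from h import *
o=observe(); print(o['clock'],o['position'],o['width']*91.8,o['force'])
snap('wrist','w13')
E
```

```text
20.3 [ 0.4512889  -0.19614002  0.12516858] 29.802284067319615 [ 0.35219063 -1.69890492  0.10539855]
```

View pics/w13.png

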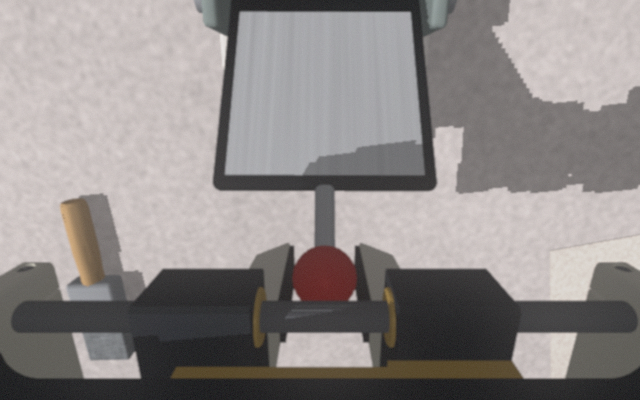

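The knob is gripped: the opening is 29.8 mm, equal to the ball's diameter, and the ball sits at (324,275) px between the pads. I'll swing it along the arc and stop short of upright.

Emit:
step_arm([
  [[0.02,0.0076,-0.0004,0.0098,0],[0.02,0.0158,-0.0009,0.019,0],[0.02,0.0248,-0.0013,0.0275,0],[0.02,0.0343,-0.0019,0.0354,0],[0.02,0.0445,-0.0024,0.0425,0],[0.02,0.0551,-0.003,0.0488,0],[0.02,0.0662,-0.0036,0.0543,0],[0.02,0.0775,-0.0042,0.059,0],[0.02,0.0894,-0.0048,0.0628,0],[0.02,0.1013,-0.0055,0.0657,0],[0.02,0.1094,-0.0059,0.0671,0],[0.02,0.1175,-0.0063,0.0682,0],[0.02,0.1175,-0.0063,0.0682,0],[0.02,0.1175,-0.0063,0.0682,0]],
], squeeze=20)

```text
clock: 21.52
position: [0.5689, -0.2029, 0.1935]
ee_rot: [3.14, -0.084, -0.005]
force: [-1.3, -1.5, 4.8]
width: 0.308
```

```bash
python3 - <<'E'
from h import *
o=observe(); print(o['clock'],o['position'],o['width']*91.8,o['force'])
snap('wrist','w14'); snap('scene','s14'); snap('top','t14')
for n in ('t14','s14'):
    i=cv2.imread('pics/%s.png'%n); i=i[130:280,390:540] if n=='t14' else i[200:370,150:320]
    cv2.imwrite('pics/%sc.png'%n,cv2.convertScaleAbs(cv2.resize(i,None,fx=3.5,fy=3.5,interpolation=cv2.INTER_CUBIC),alpha=1.7))
E
```

```text
21.5167 [ 0.56891298 -0.20285454  0.19345902] 28.279217142557627 [-1.34467631 -1.51071923  4.78246468]
```

View pics/w14.png

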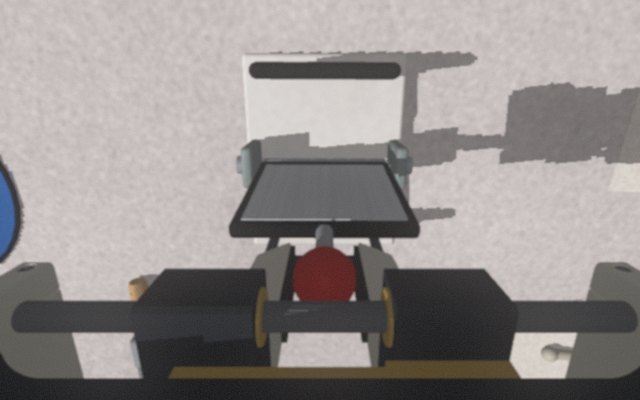

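View pics/s14c.png

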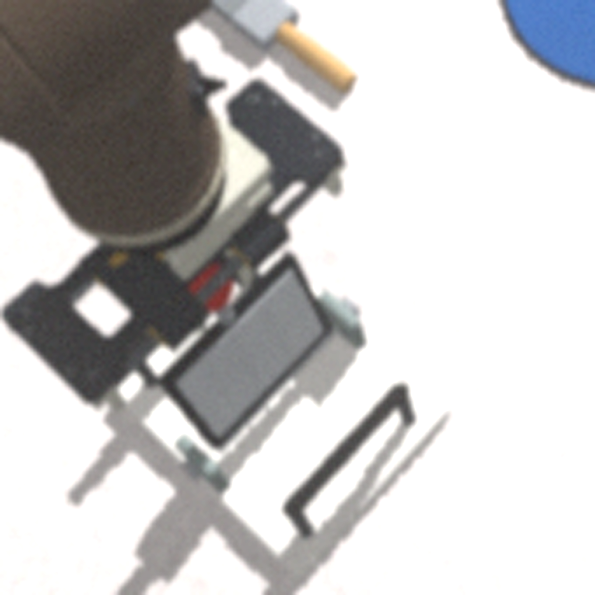

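View pics/t14c.png

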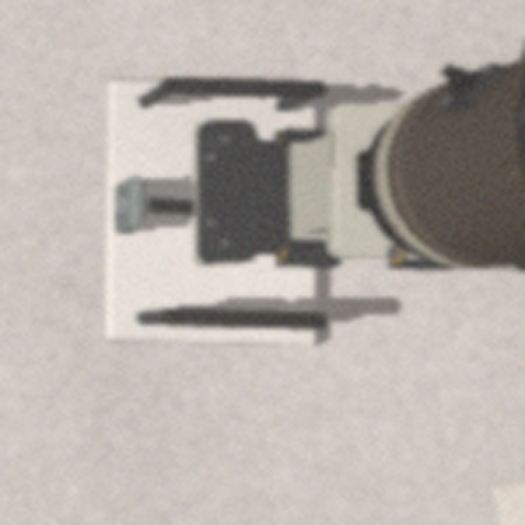

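```bash
cat >> h.py <<'E'
def plate(fn,H=(.5855,-.2025),yaw=-3.1):
    P,im,d=cloud(fn); a=np.radians(yaw); ux=np.array([np.cos(a),np.sin(a)]); uy=np.array([-ux[1],ux[0]])
    x=(P[...,:2]-H)@ux; y=(P[...,:2]-H)@uy; z=P[...,2]
    s=(abs(y)<.045)&(abs(x)<.06)&(z>.075)&(z<.155)&(d>0)
    X,Y,Z=x[s],y[s],z[s]; k=np.ones(len(X),bool)
    for _ in range(6):
        A_=np.c_[Z-.05,Y,np.ones(len(X))]; c=np.linalg.lstsq(A_[k],X[k],rcond=None)[0]; r=X-A_@c; k=abs(r)<max(.003,1.5*np.std(r[k])) if _<5 else k
    th=np.arctan(c[0]); print(fn,'n',k.sum(),len(k),'angle',th.round(4),'yslope',c[1].round(4),'x at hinge (face - 5mm/cos) mm',((c[2]-.005/np.cos(th))*1e3).round(2),'rms',np.std(r[k]).round(4), 'z', Z[k].min(),Z[k].max())
E
python3 - <<'E'
from h import *
plate('w14'); plate('s14')
E
```

```text
w14 n 5524 5524 angle -0.1055 yslope 0.0021 x at hinge (face - 5mm/cos) mm 1.2 rms 0.0003 z 0.07500569823866698 0.1549868253477753
s14 n 628 628 angle -0.108 yslope 0.0009 x at hinge (face - 5mm/cos) mm -0.29 rms 0.0008 z 0.07501678632133113 0.15495201868078
```

Both views fit the plate at about -0.106 rad. I'll creep on slowly by most of the remaining 17.5 mm.

Emit:
step_arm([
  [[0.02,0.003,-0.0002,0.0003,0],[0.02,0.006,-0.0003,0.0006,0],[0.02,0.009,-0.0005,0.001,0],[0.02,0.012,-0.0006,0.0012,0],[0.02,0.0145,-0.0008,0.0014,0],[0.02,0.016,-0.0009,0.0015,0],[0.02,0.016,-0.0009,0.0015,0],[0.02,0.016,-0.0009,0.0015,0],[0.02,0.016,-0.0009,0.0015,0]],
])

```text
clock: 22.42
position: [0.5838, -0.2037, 0.1945]
ee_rot: [3.14, -0.085, -0.007]
force: [-0.3, -2.3, -3.5]
width: 0.312
```

```bash
python3 - <<'E'
from h import *
o=observe(); print(o['clock'],o['position'],o['width']*91.8,o['force'])
snap('wrist','w15'); snap('scene','s15')
plate('w15'); plate('s15')
E
```

```text
22.4167 [ 0.58381834 -0.20367353  0.19445154] 28.665234802877098 [-0.32977084 -2.32419152 -3.54683919]
w15 n 4579 4579 angle -0.0149 yslope 0.0024 x at hinge (face - 5mm/cos) mm 1.26 rms 0.0002 z 0.07500514012804094 0.15498764473519647
s15 n 508 508 angle -0.0155 yslope 0.0023 x at hinge (face - 5mm/cos) mm -0.17 rms 0.0007 z 0.07507682808415672 0.15479716644383756
```

View pics/w15.png

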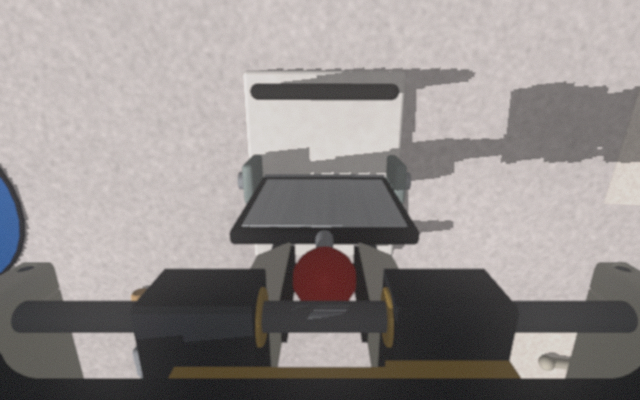

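Emit:
step_arm([
  [[0.02,0.001,0,-0.0003,0],[0.02,0.002,-0.0001,-0.0005,0],[0.02,0.0025,-0.0001,-0.0005,0],[0.02,0.0025,-0.0001,-0.0005,0],[0.02,0.0025,-0.0001,-0.0005,0],[0.02,0.0025,-0.0001,-0.0005,0]],
])

```text
clock: 23.02
position: [0.5866, -0.2039, 0.1944]
ee_rot: [3.14, -0.085, -0.006]
force: [-1.1, -2.1, 2.9]
width: 0.313
```

```bash
python3 - <<'E'
from h import *
o=observe(); print(o['clock'],o['position'],o['width']*91.8,o['force'],abs(o['dq']).max())
snap('wrist','w16'); snap('scene','s16')
for f in('w16','s16'):
    plate(f)
    P,im,d=cloud(f); s=(abs(P[...,2])<.008)&(d>0)&(P[...,0]>.35)&(P[...,0]<.95)&(P[...,1]<0)&(P[...,1]>-.45)
    q=P[s]; c=np.linalg.lstsq(np.c_[q[:,:2]-[.585,-.2],np.ones(len(q))],q[:,2],rcond=None)[0]; print('bench tilt',c)
    print(cuptop(f,.05,.07,(.6,.236),.1) if f=='s16' else '')
E
```

```text
23.0167 [ 0.58657408 -0.20387521  0.19439622] 28.702461890549145 [-1.14590828 -2.13939609  2.86535004] 0.0012001942423530822
w16 n 4427 4427 angle 0.0015 yslope 0.0022 x at hinge (face - 5mm/cos) mm 1.28 rms 0.0002 z 0.0750016020007595 0.1549905838949477
bench tilt [ 0.00092526  0.00065261 -0.00074785]

s16 n 479 479 angle 0.0028 yslope 0.0031 x at hinge (face - 5mm/cos) mm -0.26 rms 0.0006 z 0.07506083959212995 0.15475193232161233
bench tilt [-0.00024688 -0.00020964 -0.00107669]
(128, array([0.61223285, 0.23409358, 0.05729357]), ((0.6114614605903625, 0.23536404967308044), (0.045253120362758636, 0.048240289092063904), 17.376445770263672))
```

The plate now reads about +0.002 rad in both views. I'll nudge back 0.4 mm and hold.

Emit:
step_arm([
  [[0.02,-0.0005,0,0,0],[0.02,-0.0005,0,0,0],[0.02,-0.0005,0,0,0],[0.02,-0.0005,0,0,0],[0.02,-0.0005,0,0,0],[0.02,-0.0005,0,0,0],[0.02,-0.0005,0,0,0],[0.02,-0.0005,0,0,0]],
])

```text
clock: 23.78
position: [0.586, -0.2038, 0.1944]
ee_rot: [3.14, -0.085, -0.006]
force: [-0.3, -2.4, 1.8]
width: 0.314
```

```bash
python3 - <<'E'
from h import *
for k in (17,18):
    snap('wrist','w%d'%k); snap('scene','s%d'%k); plate('w%d'%k); plate('s%d'%k)
o=observe(); print(o['clock'],o['position'],o['width']*91.8,o['force'],abs(o['dq']).max())
E
```

```text
w17 n 4442 4442 angle -0.0013 yslope 0.0022 x at hinge (face - 5mm/cos) mm 1.26 rms 0.0002 z 0.07504243766105712 0.15499719928249506
s17 n 481 481 angle 0.002 yslope 0.0031 x at hinge (face - 5mm/cos) mm -0.46 rms 0.0006 z 0.07529438311303438 0.15498579814510705
w18 n 4443 4443 angle -0.0014 yslope 0.002 x at hinge (face - 5mm/cos) mm 1.27 rms 0.0002 z 0.07507695289653543 0.15499451950447538
s18 n 483 483 angle 0.0004 yslope 0.0051 x at hinge (face - 5mm/cos) mm -0.24 rms 0.0006 z 0.07558492282201268 0.15487652557884446
23.9833 [ 0.58605171 -0.20384983  0.19438841] 28.498083340254194 [-0.18736229 -1.80308777  2.32295032] 0.0014638007795513604
```

View pics/s18.png

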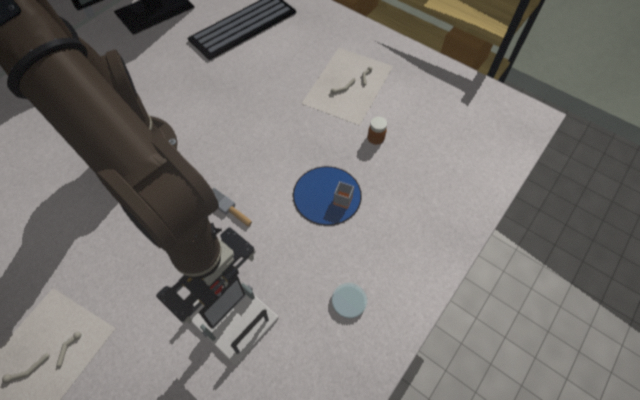

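The scene view shows the cup mouth-up on the mat at (343,195) px. The flap is held upright at (225,300), with the jar (377,130), dish (348,301) and brush (232,208) where they were. Both cameras agree on 0 ± 0.002 rad and the arm is still, so I'm handing in.

```bash
python3 -c "
from h import *
print(arm.sign_off())"
```

```text
the job is handed in; nothing more can be done
None
```

The cup stands mouth-up on its mat, and the flap is held upright by its knob. I handed the job in at about 24 s, and it gave no verdict.

- **Cup:** I rolled it over in two quarter turns about its lower edges, pinching a corner with the fingertips, then let go. It stands at about (0.613, 0.236), fully on the mat, and I checked it again after moving away.
- **Flap:** I gripped the red knob, swung the flap up along its arc and held it there. The last fits put it within 0.002 rad of upright: the wrist camera read -0.0014 and the scene camera between 0.0004 and 0.002. One reading before the final nudge put it about 0.002–0.003 rad past upright. It never left the grip. The arm was still and the force on the tool was about 3 N.
- **Other items:** The brush, dish and jar look unmoved in the last scene picture; I judged that by eye.

**What failed or disagreed:**
- **Slipped grasps:** The first three grasps on the cup didn't work. It slipped when lifted in the first, and the fingers closed above its top in the next two. It was not knocked over.
- **Fingertip position:** Camera depth put the fingertips about 5 mm above the reported tool point, not 14 mm below it as described. I went by the camera.
- **Knob opening:** The finger opening on the knob read 28.5 mm at the end, against a 30 mm ball and 29.8 mm when first gripped. The ball was still between the pads in the last wrist picture I viewed, shortly before the end.

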